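# Set and clamp the probe carriage against the clay model

## Task

Loosen the wing-knob clamp of the probe carriage, slide the carriage along its rail until the probe's spring tip bears on the nose of the clay model and is pushed in about half-way, gently and never hard against its stop. Then, keeping it there, tighten the clamp again so that the carriage stays put when you let go. Leave the other things on the bench where they are.

Things in the scene. Friction and masses are not known exactly. Their poses are not given: they have to be found in the camera images.
- rail: Aluminium slide rail on a dark foot plate, fixed to the bench: foot 110 x 360 mm, rail 56 mm wide, top at 40 mm. Origin: centre of the underside, on the bench. Its y axis is the sliding direction, +y towards the clay model; x across; z up.
- carriage: Dark steel carriage, 80 mm across x 70 mm along the rail, top at 74 mm. It slides along the rail's +y (200 mm travel): about 2 N of friction when free, held against about 25 N when clamped tight. Origin: on the bench, on the rail's centre line, under the carriage's middle; axes as the rail's. It carries the wing knob on a slanted boss and the probe.
- probe (a point): Centre of the mouth of the probe's aluminium tube (20 mm thick, along the rail's y), 97 mm ahead of the carriage origin, 92 mm up. A steel plunger with an 18 mm ball end stands out of it by 38 mm towards +y. It can be pushed in 16 mm, then meets a hard stop; its spring gives 1 N per mm (half-way: 8 N) and pushes back a carriage that is neither clamped nor held.
- knob_grip (a point): Centre (half-way up) of the black wing knob's bar, on its axis. Bar 66 mm long, 14 mm thick, 28 mm high, 14 mm free below it. z: the knob's axis pointing outwards, leaning 35 degrees from vertical to the rail's -x side (towards the robot); x: along the bar; y: across it. In the carriage frame: x -39, y 0, z 110 mm.
- clamp_knob (a joint): Turn of the wing knob in rad: 0 loose end stop, 1.6 tight end stop; grows clockwise seen from its top (tightening). Below 0.5 the carriage slides freely, then it grips more and more; from 1.2 on it is tight. It starts tight, stays where it is left, and takes about 0.2 N m when loose, 0.3 N m when tight.
- model: Stand (two pairs of aluminium legs, fixed) of the brown clay car front end, 170 mm wide, black wheels, up to 185 mm high. Origin: on the bench, mid-way under the front face of the front legs; -y points to the carriage, within 5 degrees of the rail's. The nose (flat, upright, 120 mm wide, 68 to 122 mm up) stands 60 to 90 mm before the origin (-y): how far is not measured.
- tape_mid (a point): Bystander, not to be disturbed: roll of yellow masking tape lying flat, 80 mm across, 25 mm high. Point: its centre.
- sanding_block_mid (a point): Bystander, not to be disturbed: wooden sanding block 70 x 120 x 32 mm. Point: its centre.
- rake_mid (a point): Bystander, not to be disturbed: clay rake with a wooden handle, about 190 mm long, lying flat, up to 20 mm high. Point: its centre.
- clay_bar_mid (a point): Bystander, not to be disturbed: bar of brown clay 55 x 170 x 50 mm. Point: its centre.
- scraper_mid (a point): Bystander, not to be disturbed: flat steel scraper plate 90 x 140 x 4 mm. Point: its centre.
- mug_mid (a point): Bystander, not to be disturbed: white mug 80 mm across, 90 mm high. Point: its centre.
- spray_mid (a point): Bystander, not to be disturbed: white spray bottle 60 mm across, 160 mm high. Point: its centre.

How it is judged:
By the outcome, as a careful person would: the job done as asked, in the order asked, and still so for the second after the job is handed in, with the robot touching nothing.
It also fails if it takes over 48 s, if anything falls off the work surface, if the arm or the gripper's body presses on something with over 40 N, if the wrist force passes 120 N, or if a joint passes its speed limit or range.

## Robot

A 6-joint arm with a two-finger parallel gripper is mounted at the origin on the work surface. World frame = base frame: x ahead of the robot, y to its left, z up, the work surface at z = 0. Lengths are in m, angles in rad, forces in N, time in s.
With the tool pointing down it reaches from about 0.325 to 1 m from the base axis. Payload 5.1 kg.
Tool frame: the origin (TCP) lies midway between the tips of the shut fingers; the grasp point (between the pads) lies 19 mm behind it; z points along the fingers, y is the line along which they close (so a half turn about z gives the same grasp; the last joint's range is limited). The gripper opens to 85 mm and grips with 20 to 120 N. Pads are 22 mm wide; open, the fingers measure 114 mm over their backs; the gripper's body (76 mm by 85 mm) begins 54 mm behind the grasp point. The pads swing forward as they close: fully open they stand 13 mm farther back than shut.
Start: joints at [1.035, 0.124, 1.65, -0, 1.367, -0.083], TCP at [0.284, 0.584, 0.231] pointing down, gripper open.
Joint ranges: [-2.61, 2.61], [-1.02, 2.33], [0.03, 2.71], [-1.35, 4.49], [0.32, 2.68], [-2.91, 2.91]. Speed limits (rad/s): [2.57, 2.57, 3.14, 3.14, 3.14, 3.14].

## Interface

Orientations are given as [roll, pitch, yaw] about the fixed x, y, z axes, in that order (R = Rz(yaw) Ry(pitch) Rx(roll)).
In Python, from cell import telemetry, optics, order gives the robot as it stands.
- The arm moves only by the tool drive_tool, never from a script. Its argument "motion" is a list of rows, each a list of 2 entries, a list of its own where there are three numbers: the shift along the tool's x, y, z in mm, then the turn, a rotation vector about the tool's x, y, z in degrees. A call has 1 to 5 rows; each row is the pose to reach, as a shift and turn from the pose commanded when the call began, along the tool's axes at that moment; what a row does not reach only later rows make up. A row lasts 1/12 s, in which the tool goes at most 41.7 mm and 7.16 degrees, less where a joint would pass 70% of its speed; a pose out of reach is approached as far as the arm can. A call with a gripper value outside its range is refused whole. "grip" is the finger opening in mm, from 0 to 85.4, set as the call begins (left out, the last holds). The fingers move at their own pace and stop on an object; the grip force is fixed at half the most. Time passes only in rows, so rows that repeat a pose let the fingers close. It gives the time, the measured TCP pose, the force, the opening and the grip force at its end, in the units of the state.
- telemetry.observe(): the state, without advancing time (a new reading comes with each control period).
- optics.snapshot(name): name is "scene" or "side" or "wrist"; returns (picture, depth): 420x560x3 uint8, red, green, blue; 420x560 float32, m along the optical axis (not along the pixel's ray), 0 where there is no reading.
- optics.camera_model(name): a dict with "vertical_fov" (degrees; the focal length in pixels is half the picture's height over the tangent of half this angle, whatever the lens; pixels are square), "cx", "cy" (the principal point, pixels), "cam_to_world" (4x4, takes a point from camera to world coordinates); the wrist camera has in their place "tool_from_camera" (4x4, takes a point from camera to tool coordinates, whose origin is the TCP and whose axes are the flange's). Camera axes: x right, y up, looking along -z (the intrinsics and any distortion apply to the point x, -y, -z); pixel columns grow to the right and rows downward; lengths in m; the calibration is good to about 2 mm. A picture is of the moment at which its call begins: read the wrist's pose just before it. camera_model takes no time and is no camera call.
- order.hand_in(): hands the job in; it is judged then, once.
The state is a dict: "clock": time; "q": joint angles; "qd": joint speeds; "tau": joint torques, N m; "tool_pos": TCP position; "tool_rot": TCP orientation; "wrist_force": force on the tool from outside, world axes, zero at the start; "wrist_torque": the same for the moment, N m; "grip_width": opening from 0.0 (shut) to 1.0 (fully open); "gripper_force": force on a finger pad.
Only numpy, scipy, OpenCV 4.12 (cv2) and the standard library are available. Lean on these libraries where they do the work, as an engineer would, in place of code of your own. Each camera call takes 0.05 s, during which the arm holds its last target. There are 200 camera calls.

## Working session

There is one attempt and no reset: what is moved stays moved. The work goes in short steps, Python scripts to look and compute and a tool call to move; the robot and the scene stay as the last step left them, time stands still between calls to the robot, and variables do not carry over. Pictures are saved under pics/ and viewed, at most 10 in all, crops included, and the job is handed in when it is done.

Besides the shell and the picture viewer there is one more tool, called as a command line: name --argument value ..., lists and objects as JSON in quotes. drive_tool: Moves the arm, as the interface text tells. Its arguments: {"type":"object","properties":{"motion":{"type":"array"},"grip":{"type":"number"}},"required":["motion"]}

```bash
mkdir -p pics; ls; python3 - <<'E'
from cell import telemetry, optics
import cv2, numpy as np
print(telemetry.observe())
for n in ("scene","side"):
    p,d=optics.snapshot(n); cv2.imwrite(f"pics/{n}0.png",p[:,:,::-1]); np.save(f"pics/{n}0.npy",d)
    print(n,optics.camera_model(n))
print(optics.camera_model("wrist"))
E
```

```text
pics
{'clock': 0.0, 'q': array([ 1.03537844e+00,  1.24527025e-01,  1.65166814e+00, -3.53651639e-05,
        1.36747737e+00, -8.25799561e-02]), 'qd': array([-5.49684576e-04,  1.26574446e-03,  4.98587927e-04, -6.50280666e-04,
        3.78262610e-04,  5.15703491e-05]), 'tau': array([-4.10085268e-04, -4.23597836e+01, -3.65464783e+01, -9.83692735e-05,
        6.85002218e-03, -7.61384342e-06]), 'tool_pos': array([0.2841019 , 0.58395448, 0.23004228]), 'tool_rot': array([-3.13951701e+00, -1.37057322e-04,  2.68876176e+00]), 'wrist_force': array([-0.22103945,  0.19119154,  1.03327646]), 'wrist_torque': array([-0.00689472, -0.06697884,  0.065709  ]), 'gripper_force': 0.0, 'grip_width': 0.9990158820257335}
scene {'vertical_fov': 48.55365601333731, 'cx': 280.8537765738504, 'cy': 202.9653550259907, 'cam_to_world': array([[-0.33808599, -0.79014974,  0.51123503,  1.07586624],
       [ 0.94100635, -0.27555752,  0.19640547,  0.10191676],
       [-0.01431508,  0.54747735,  0.83669805,  0.9705301 ],
       [ 0.        ,  0.        ,  0.        ,  1.        ]])}
side {'vertical_fov': 42.856527219082565, 'cx': 276.7217115971174, 'cy': 215.4533040781808, 'cam_to_world': array([[ 0.73041535,  0.33786982, -0.59358015, -0.13802779],
       [-0.6829984 ,  0.35805337, -0.63664038, -0.87582864],
       [-0.0025682 ,  0.8704262 ,  0.49229223,  0.69792741],
       [ 0.        ,  0.        ,  0.        ,  1.        ]])}
{'vertical_fov': 68.33354174711825, 'cx': 277.1371423522943, 'cy': 207.9825407675324, 'tool_from_camera': array([[ 8.93447952e-04,  9.56909954e-01,  2.90383439e-01,
         7.30849941e-02],
       [ 9.99999292e-01, -1.08307094e-03,  4.92294068e-04,
         8.09530496e-04],
       [ 7.85586958e-04,  2.90382794e-01, -9.56910244e-01,
        -1.42509443e-01],
       [ 0.00000000e+00,  0.00000000e+00,  0.00000000e+00,
         1.00000000e+00]])}
```

View pics/scene0.png

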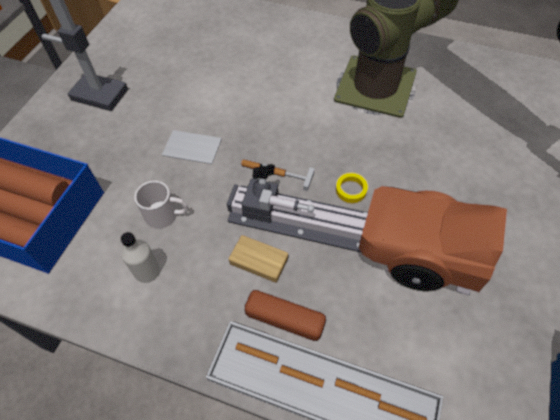

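View pics/side0.png

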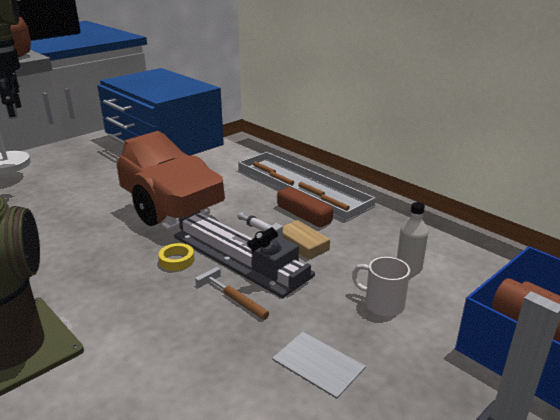

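The scene view shows the rail running from (230,205) to (370,240), with the carriage at (258,200), the black knob at (262,172) and the model on the right at (430,235). The side view shows the knob at (263,238) and the carriage at (275,260).

```bash
cat > h.py <<'E'
import numpy as np, cv2
from scipy.spatial.transform import Rotation as R
from cell import telemetry, optics
def cloud(name,d,T=None):
    m=optics.camera_model(name); h,w=d.shape
    f=h/2/np.tan(np.radians(m["vertical_fov"]/2))
    v,u=np.mgrid[:h,:w]
    P=np.stack([(u-m["cx"])/f*d,-(v-m["cy"])/f*d,-d],-1)
    T=m["cam_to_world"] if T is None else T
    return np.where(d[...,None]>0,P@T[:3,:3].T+T[:3,3],np.nan)
def wrist():
    s=telemetry.observe(); T=np.eye(4); T[:3,:3]=R.from_euler("xyz",s["tool_rot"]).as_matrix(); T[:3,3]=s["tool_pos"]
    p,d=optics.snapshot("wrist")
    return p,cloud("wrist",d,T@optics.camera_model("wrist")["tool_from_camera"])
E
python3 - <<'E'
from h import *
S={}
for n in("scene","side"):
    P=cloud(n,np.load(f"pics/{n}0.npy")); S[n]=P
    im=cv2.imread(f"pics/{n}0.png")
    pts={"scene":[(262,172),(258,205),(350,187),(370,225),(330,222),(305,208),(450,100)],"side":[(263,238),(275,260),(177,262),(210,185),(200,225),(243,216),(330,360)]}[n]
    for u,v in pts: print(n,(u,v),P[v,u].round(4),im[v,u])
    k=P[{"scene":202,"side":265}[n],{"scene":258,"side":275}[n]][:2]
    near=np.hypot(*(P[...,:2]-k).transpose(2,0,1))<0.3
    for lab,lo,hi,r in(("rail",.034,.045,.3),("carr",.070,.078,.07),("knob+",.095,.15,.07)):
        Q=P[near&(P[...,2]>lo)&(P[...,2]<hi)&(np.hypot(*(P[...,:2]-k).transpose(2,0,1))<r)]
        Q=Q[Q[:,1]<k[1]+.35]
        if len(Q)>4: print(lab,len(Q),Q.mean(0).round(4),cv2.minAreaRect(Q[:,:2].astype(np.float32)*1000))
E
```

```text
scene (262, 172) [ 0.4898 -0.1674  0.1186] [24 18 28]
scene (258, 205) [ 0.5513 -0.1559  0.0751] [97 88 89]
scene (350, 187) [ 0.3775  0.0235 -0.0026] [140 144 147]
scene (370, 225) [0.5513 0.0988 0.1277] [ 68  93 155]
scene (330, 222) [0.5197 0.0092 0.0405] [96 87 90]
scene (305, 208) [ 0.5347 -0.0485  0.0932] [164 158 159]
scene (450, 100) [-0.0168  0.2161 -0.0033] [149 150 154]
rail 2684 [ 0.5604 -0.0767  0.0399] ((647.5048217773438, -171.89761352539062), (339.1553649902344, 519.400634765625), 1.7098158597946167)
carr 418 [ 0.5278 -0.171   0.0743] ((519.58056640625, -165.95550537109375), (83.27684020996094, 69.6610336303711), 4.76039457321167)
knob+ 543 [ 0.5181 -0.1472  0.1094] ((522.8163452148438, -144.57106018066406), (109.23348236083984, 58.79539489746094), 50.962154388427734)
side (263, 238) [ 0.4747 -0.1773  0.1198] [10 10  8]
side (275, 260) [ 0.4841 -0.2029  0.0739] [54 48 49]
side (177, 262) [ 0.3701 -0.0059  0.0242] [ 36  98 115]
side (210, 185) [0.5398 0.0884 0.1231] [ 68  89 145]
side (200, 225) [0.4868 0.0666 0.0412] [71 65 65]
side (243, 216) [ 0.5287 -0.0481  0.0972] [156 153 152]
side (330, 360) [ 0.4098 -0.4263  0.0047] [169 165 166]
rail 2023 [ 0.538  -0.1148  0.0399] ((622.235107421875, -166.56842041015625), (291.4876708984375, 532.7119140625), 1.6295115947723389)
carr 319 [ 0.5097 -0.1831  0.0737] ((514.1551513671875, -171.02755737304688), (72.75154113769531, 60.62092971801758), 4.435853481292725)
knob+ 397 [ 0.4778 -0.1725  0.1156] ((480.07659912109375, -170.6363983154297), (27.109888076782227, 65.06832885742188), 75.74077606201172)
```

```bash
python3 - <<'E'
from h import *
for n in("scene","side"):
    P=cloud(n,np.load(f"pics/{n}0.npy")); im=cv2.imread(f"pics/{n}0.png").astype(int)
    x,y,z=P[...,0],P[...,1],P[...,2]
    box=(x>.4)&(x<.64)&(y>-.3)&(y<.12)
    sat=im.max(-1)-im.min(-1)
    for lab,m in(("railtop",box&(abs(z-.04)<.003)&(sat<25)),("tube",box&(z>.092)&(z<.106)&(y>-.12)&(y<.06)&(sat<30)),("knob",box&(z>.09)&(im.max(-1)<60)&(y<-.1)),("foot",box&(z>.008)&(z<.02)&(sat<25))):
        Q=P[m]
        for _ in range(3):
            l=cv2.fitLine(Q[:,:2].astype(np.float32),cv2.DIST_HUBER,0,.001,.001).ravel()
            r=(Q[:,:2]-l[2:])@[-l[1],l[0]]; Q=Q[abs(r-np.median(r))<.05]
        a=np.degrees(np.arctan2(l[1],l[0]))
        rc=cv2.minAreaRect(Q[:,:2].astype(np.float32)*1000)
        print(n,lab,len(Q),"ang",a.round(1),"c",Q.mean(0).round(4),np.round(cv2.boxPoints(rc)).astype(int).tolist(),np.ptp(Q,axis=0).round(3))
    # nose
    m=(sat>50)&(z>.075)&(z<.118)&(x>.38)&(x<.68)&(y>.0)&(y<.2)
    for x0 in np.arange(.42,.66,.03):
        q=P[m&(abs(x-x0)<.008)]
        if len(q)>3: print("nose",x0.round(2),len(q),np.percentile(q[:,1],[2,10]).round(4))
E
```

```text
scene railtop 1587 ang -82.5 c [ 0.5122 -0.0356  0.0405] [[457, 81], [499, -246], [571, -237], [528, 90]] [0.091 0.325 0.006]
scene tube 278 ang -83.7 c [ 0.5364 -0.0776  0.0992] [[520, -31], [524, -120], [548, -119], [544, -29]] [0.025 0.09  0.014]
scene knob 220 ang -31.1 c [ 0.4871 -0.1662  0.1176] [[453, -163], [507, -187], [515, -168], [461, -145]] [0.053 0.034 0.048]
scene foot 1526 ang -84.6 c [ 0.5516 -0.0625  0.0129] [[523, 88], [549, -240], [582, -237], [556, 91]] [0.056 0.33  0.012]
nose 0.6 374 [0.1115 0.1191]
side railtop 1405 ang -86.9 c [ 0.5041 -0.0422  0.0403] [[446, 117], [485, -246], [563, -238], [524, 125]] [0.091 0.363 0.006]
side tube 203 ang -87.3 c [ 0.5301 -0.0797  0.0986] [[516, -30], [525, -121], [548, -118], [539, -28]] [0.026 0.091 0.014]
side knob 364 ang -29.0 c [ 0.4783 -0.173   0.1136] [[449, -188], [537, -189], [538, -152], [450, -151]] [0.088 0.038 0.047]
side foot 1456 ang -86.0 c [ 0.4708 -0.0725  0.0126] [[388, 108], [451, -254], [532, -240], [469, 122]] [0.11  0.362 0.012]
```

drive_tool --motion '[[[0,0,-10],[0,0,0]]]'

```text
clock: 0.18
tool_pos: [0.2836, 0.5831, 0.2381]
tool_rot: [-3.136, -0.001, 2.689]
wrist_force: [0.1, 0.3, 0.2]
grip_width: 0.997
gripper_force: 0.0
```

```bash
cat >> h.py <<'E'
YAW=np.radians(4.7); RR=R.from_euler("z",YAW)
N=RR.apply([-np.sin(np.radians(35)),0,np.cos(np.radians(35))])
def rot(az):   # tool z=-N, tool x as near world azimuth az (deg) as possible
    x=np.array([np.cos(np.radians(az)),np.sin(np.radians(az)),0]); x[2]=-(N@x)/N[2]; x/=np.linalg.norm(x)
    return R.from_matrix(np.stack([x,np.cross(-N,x),-N],1))
def delta(p0,r0,p,r):
    return (r0.inv().apply(np.array(p)-p0)*1000).round(1),(r0.inv()*r).as_rotvec(degrees=True).round(1)
def now():
    s=telemetry.observe(); return s["tool_pos"],R.from_euler("xyz",s["tool_rot"])
E
python3 - <<'E'
from h import *
p,r=now()
w=[([.38,.30,.34],R.from_euler("xyz",[np.pi,0,np.radians(100)])),([.40,.02,.32],R.from_euler("xyz",[np.pi,0,np.radians(40)])),([.405,-.177,.21],rot(-30))]
for q,t in w: print(delta(p,r,q,t)); p,r=q,t
E
```

```text
(array([-210.5, -213. , -100.7]), array([-0.3,  0.1, 54.1]))
(array([-279.2,  -28.9,   20. ]), array([ 0., -0., 60.]))
(array([-122.8,  154.1,  110. ]), array([-1.8, 36.8, 62.7]))
```

```bash
python3 - <<'E'
from h import *
p,r=now()
D=lambda a:R.from_euler("xyz",[np.pi,0,np.radians(a)])
w=[([.34,.42,.34],D(122)),([.40,.25,.34],D(90)),([.40,.07,.32],D(58)),([.40,-.08,.30],D(28)),([.405,-.15,.25],R.from_matrix(rot(0).as_matrix())),([.405,-.177,.21],rot(-30))]
for q,t in w: a,b=delta(p,r,q,t); print(a,b,np.linalg.norm(a),np.linalg.norm(b)); p,r=q,t
E
```

```text
[-122.  -122.5 -101.2] [-0.3  0.1 32.1] 200.32895447238775 32.10155759460902
[-176.   -39.2   -0. ] [ 0. -0. 32.] 180.31261741763942 32.0
[-180.    0.   20.] [ 0. -0. 32.] 181.10770276274835 32.0
[-127.2   79.5   20. ] [-0. -0. 30.] 151.32775687229358 30.0
[-28.4  64.2  50. ] [-6.  34.8 26.3] 86.18700598118025 44.03101179850402
[-22.9  28.5  31.5] [ 0.   0.  25.7] 48.258781584287846 25.7
```

drive_tool --motion '[[[-24,-24,-20],[0,0,6.4]],[[-49,-49,-40],[0,0,12.8]],[[-73,-73,-60],[0,0,19.2]],[[-98,-98,-81],[0,0,25.6]],[[-122,-122,-101],[0,0,32]]]'

```text
clock: 0.6
tool_pos: [0.3408, 0.4198, 0.344]
tool_rot: [3.141, -0.0, 2.125]
wrist_force: [0.9, -0.2, 0.5]
grip_width: 0.998
gripper_force: 0.0
```

drive_tool --motion '[[[-35,-8,0],[0,0,6.4]],[[-70,-16,0],[0,0,12.8]],[[-106,-24,0],[0,0,19.2]],[[-141,-31,0],[0,0,25.6]],[[-176,-39,0],[0,0,32]]]'

```text
clock: 1.02
tool_pos: [0.4012, 0.2499, 0.3431]
tool_rot: [3.141, -0.0, 1.567]
wrist_force: [0.9, 0.3, -0.1]
grip_width: 0.996
gripper_force: 0.0
```

drive_tool --motion '[[[-36,0,4],[0,0,6.4]],[[-72,0,8],[0,0,12.8]],[[-108,0,12],[0,0,19.2]],[[-144,0,16],[0,0,25.6]],[[-180,0,20],[0,0,32]]]'

```text
clock: 1.43
tool_pos: [0.4008, 0.07, 0.3229]
tool_rot: [3.14, -0.001, 1.008]
wrist_force: [0.9, -0.0, -0.4]
grip_width: 1.0
gripper_force: 0.0
```

drive_tool --motion '[[[-25,16,4],[0,0,6]],[[-51,32,8],[0,0,12]],[[-76,48,12],[0,0,18]],[[-102,64,16],[0,0,24]],[[-127,80,20],[0,0,30]]]'

```text
clock: 1.85
tool_pos: [0.4015, -0.0801, 0.303]
tool_rot: [3.141, -0.001, 0.484]
wrist_force: [0.6, 0.6, 0.2]
grip_width: 0.997
gripper_force: 0.0
```

```bash
python3 - <<'E'
from h import *
p,r=now(); print(telemetry.observe()["q"].round(2),p)
w=[([.405,-.13,.26],R.from_euler("xyz",r.as_euler("xyz"))),]
D=lambda a:R.from_euler("xyz",[np.pi,0,np.radians(a)])
from scipy.spatial.transform import Slerp
t=R.concatenate([r,rot(-30)]); S=Slerp([0,1],t)
for k,q in((.5,[.405,-.13,.25]),(1,[.405,-.177,.21])):
    a,b=delta(p,r,q,S(k)); print(a,b,np.linalg.norm(b)); p,r=q,S(k)
E
```

```text
[-0.33 -0.48  2.05 -0.    1.56  0.76] [ 0.40153976 -0.08011256  0.30298841]
[-20.2  45.7  53. ] [ 1.  18.  25.5] 31.228992939254383
[-12.9  50.2  33.5] [ 1.  18.  25.5] 31.228992939254383
```

drive_tool --motion '[[[-4,9,11],[0.2,3.6,5.1]],[[-8,18,22],[0.4,7.2,10.2]],[[-12,27,32],[0.6,10.8,15.3]],[[-16,36,42],[0.8,14.4,20.4]],[[-20,46,53],[1,18,25.5]]]'

```text
clock: 2.27
tool_pos: [0.4061, -0.1293, 0.25]
tool_rot: [-3.052, -0.303, 0.023]
wrist_force: [0.8, -0.1, -0.5]
grip_width: 1.002
gripper_force: 0.0
```

drive_tool --motion '[[[-3,10,7],[0.2,3.6,5.1]],[[-6,20,13],[0.4,7.2,10.2]],[[-9,30,20],[0.6,10.8,15.3]],[[-11,40,27],[0.8,14.4,20.4]],[[-13,50,33],[1,18,25.5]]]'

```text
clock: 2.68
tool_pos: [0.4057, -0.1762, 0.2102]
tool_rot: [-2.809, -0.522, -0.524]
wrist_force: [0.4, -0.1, 0.2]
grip_width: 1.0
gripper_force: 0.0
```

```bash
python3 - <<'E'
from h import *
print(telemetry.observe()["q"].round(2)); p0,r0=now(); print(p0)
p,P=wrist(); cv2.imwrite("pics/w1.png",p[:,:,::-1]); np.save("pics/w1.npy",P)
x,y,z=P[...,0],P[...,1],P[...,2]
C=np.array([.517,-.168,0])
L=RR.inv().apply((P-C).reshape(-1,3)).reshape(P.shape)  # carriage coords
def med(m): return np.isfinite(z)&m
top=P[(abs(z-.074)<.004)&(abs(x-.517)<.08)&(abs(y+.168)<.08)]
print("carr",len(top),top.mean(0),cv2.minAreaRect(top[:,:2].astype(np.float32)*1000))
# knob bar: coordinates along axis about nominal knob grip
K=C+RR.apply([-.039,0,.110]); r=rot(0)
B=r.inv().apply((P-K).reshape(-1,3))*1000; B=B[np.isfinite(B[:,0])]
b=B[(B[:,2]<-5)&(B[:,2]>-25)&(np.hypot(B[:,0],B[:,1])<45)]   # upper part of bar
print("K",K,"topheight",np.percentile(b[:,2],[1,5,50]))
t=b[b[:,2]<np.percentile(b[:,2],5)+4]; rc=cv2.minAreaRect(t[:,:2].astype(np.float32)); print(len(t),rc)
c=r.apply([*rc[0],0])/1000+K; print("axis pt",c)
bp=cv2.boxPoints(rc); e=max((bp[1]-bp[0],bp[2]-bp[1]),key=np.linalg.norm); d=r.apply([*e,0]); print("bar az",np.degrees(np.arctan2(d[1],d[0])),d)
E
```

```text
[-0.82 -0.7   2.42  0.54  1.08  1.01]
[ 0.40566538 -0.17616191  0.21015377]
carr 2375 [ 0.52021072 -0.17170136  0.07360917] ((519.8767700195312, -164.1199951171875), (79.46326446533203, 69.7554931640625), 4.795175075531006)
K [ 0.47813114 -0.1711956   0.11      ] topheight [-16.25856772 -15.49336792 -11.97704521]
807 ((3.208576202392578, -3.8158931732177734), (58.2718505859375, 22.922460556030273), 10.024450302124023)
axis pt [ 0.48065973 -0.16738393  0.11198327]
bar az -12.083208262084003 [ 47.32959827 -10.13207916  32.44778515]
```

View pics/w1.png

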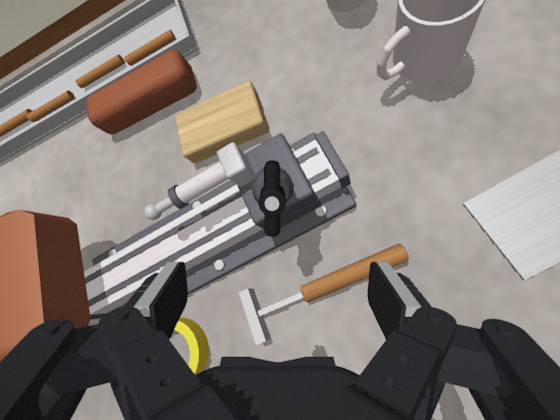

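The wrist view shows the knob bar upright, from (271,163) to (272,232), so it lies along the tool's x. The probe ball is at (152,211) and the clay nose is at the left edge.

```bash
sed -i 's/^YAW=.*/YAW=np.radians(4.8); RR=R.from_euler("z",YAW); C=np.array([.5199,-.1641,0]); K=C+RR.apply([-.039,0,.110])/' h.py
python3 - <<'E'
from h import *
p0,r0=now()
P=np.load("pics/w1.npy"); im=cv2.imread("pics/w1.png").astype(int); sat=im.max(-1)-im.min(-1)
Q=P[150:245,250:295].reshape(-1,3); dk=(im[150:245,250:295].max(-1)<50).ravel()
B=r0.inv().apply(Q-K)*1000; m=dk&(abs(B[:,2])<18)&(np.hypot(B[:,0],B[:,1])<40); b=B[m]
print(len(b),b.min(0),b.max(0))
for s in(-1,1):
    e=b[(b[:,0]*s>18)]; print("end",s,len(e),np.median(e,axis=0))
L=RR.inv().apply((P-C).reshape(-1,3)).reshape(P.shape); 
m=(sat>50)&(L[...,1]>.15)&(L[...,1]<.35)&(L[...,2]>.06)
print("nose wrist",m.sum(), L[m][:,1].min() if m.any() else 0, L[m][:,:1].min(),L[m][:,0].max())
for z in(.075,.09,.105,.115):
    q=L[m&(abs(L[...,2]-z)<.006)]; 
    if len(q): print(z,len(q),np.percentile(q[:,1],[1,5,25,50]).round(4),q[:,0].min(),q[:,0].max())
for n in("scene","side"):
    S=cloud(n,np.load(f"pics/{n}0.npy")); i2=cv2.imread(f"pics/{n}0.png").astype(int); s2=i2.max(-1)-i2.min(-1)
    l=RR.inv().apply((S-C).reshape(-1,3)).reshape(S.shape)
    q=l[(s2>50)&(l[...,1]>.15)&(l[...,1]<.4)&(l[...,2]>.07)&(l[...,2]<.118)&(abs(l[...,0])<.05)]; print(n,len(q),np.percentile(q[:,1],[1,5,25]).round(4))
print("grasp approach",delta(p0,r0,K+.060*N,rot(-30)),"final",delta(p0,r0,K-.016*N,rot(-30)))
E
```

```text
1177 [-31.16715151 -12.31430828 -17.561228  ] [33.48979934 11.10614578 10.08995172]
end -1 201 [-23.65713047  -0.27235405 -12.93598745]
end 1 311 [ 26.03340917  -0.47747019 -12.64752386]
nose wrist 5112 0.24585290820162012 -0.055892696979814985 0.09635993222405283
0.075 6 [0.2483 0.2484 0.249  0.2512] 0.08034270357368721 0.08620246942942356
0.09 4 [0.249  0.2492 0.2506 0.2512] 0.08135428131500884 0.08448579077391628
0.105 10 [0.248  0.248  0.2486 0.2495] 0.0795359706460811 0.08390224760410968
0.115 20 [0.2467 0.2471 0.2481 0.2503] -0.03527432778980705 0.08274550684549277Traceback (most recent call last):
  File "<stdin>", line 18, in <module>
    return _quantile_unchecked(
        a, q, axis, out, overwrite_input, method, keepdims, weights)
    return _ureduce(a,
                    func=_quantile_ureduce_func,
    ...<5 lines>...
                    overwrite_input=overwrite_input,
                    method=method)
    r = func(a, **kwargs)
    result = _quantile(arr,
                       quantiles=q,
    ...<2 lines>...
                       out=out,
                       weights=wgt)
    slices_having_nans = np.isnan(arr[-1, ...])
                                  ~~~^^^^^^^^^
IndexError: index -1 is out of bounds for axis 0 with size 0
```

```bash
python3 - <<'E'
from h import *
p0,r0=now()
print("final",delta(p0,r0,K-.016*N,rot(-30)))
E
```

```text
final (array([  6.2,  -6.1, 139.5]), array([ 0.1,  0.1, -0.3]))
```

drive_tool --motion '[[[3,-3,25],[0,0,0]],[[6,-6,50],[0,0,0]],[[6,-6,75],[0,0,0]],[[6,-6,95],[0,0,0]],[[6,-6,95],[0,0,0]]]' --grip 50

```text
clock: 3.15
tool_pos: [0.4659, -0.1659, 0.1331]
tool_rot: [-2.811, -0.513, -0.514]
wrist_force: [-0.6, 1.3, -0.7]
grip_width: 0.585
gripper_force: 0.0
```

drive_tool --motion '[[[0,0,12],[0,0,0]],[[0,0,24],[0,0,0]],[[0,0,36],[0,0,0]],[[0,0,44],[0,0,0]],[[0,0,44],[0,0,0]]]'

```text
clock: 3.57
tool_pos: [0.4915, -0.1654, 0.1001]
tool_rot: [-2.811, -0.519, -0.517]
wrist_force: [-0.4, 0.3, 0.8]
grip_width: 0.585
gripper_force: 0.0
```

```bash
python3 - <<'E'
from h import *
p0,r0=now(); s=telemetry.observe(); print(s["q"].round(2),s["wrist_force"],s["grip_width"])
print("final",delta(p0,r0,K-.016*N,rot(-30)))
p,P=wrist(); cv2.imwrite("pics/w2.png",p[:,:,::-1])
E
```

```text
[-0.63 -0.33  2.39  0.62  0.7   0.96] [-0.35159985  0.33739536  0.76385676] 0.5854283161943289
final (array([-2.1,  2.5,  1.8]), array([-0. ,  0.3,  0.3]))
```

View pics/w2.png

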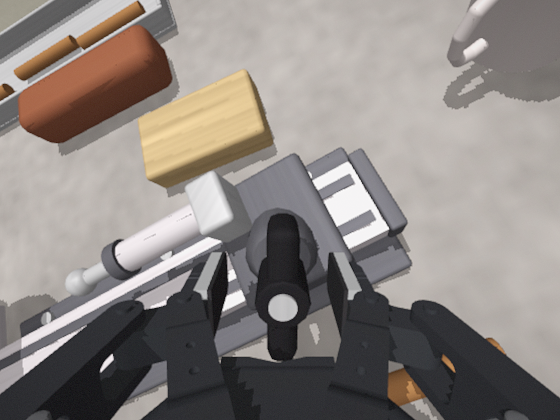

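The bar stands between the pads at about (283,290), 2–3 mm to the right of centre. I'll correct that and close.

drive_tool --motion '[[[-2,2,2],[0,0,0]],[[-2,2,2],[0,0,0]]]'

```text
clock: 3.78
tool_pos: [0.4903, -0.167, 0.0977]
tool_rot: [-2.812, -0.521, -0.518]
wrist_force: [-0.7, -0.4, 0.7]
grip_width: 0.587
gripper_force: 0.0
```

drive_tool --motion '[[[0,0,0],[0,0,0]],[[0,0,0],[0,0,0]],[[0,0,0],[0,0,0]],[[0,0,0],[0,0,0]],[[0,0,0],[0,0,0]]]' --grip 5

```text
clock: 4.2
tool_pos: [0.4905, -0.1668, 0.0979]
tool_rot: [-2.811, -0.521, -0.518]
wrist_force: [-5.3, 0.4, 6.2]
grip_width: 0.15
gripper_force: 60.5
```

```bash
python3 - <<'E'
from h import *
p0,r0=now(); s=telemetry.observe(); print(s["q"].round(2),s["wrist_force"],s["wrist_torque"],s["grip_width"]*85.4,s["gripper_force"])
print("to ideal",delta(p0,r0,K-.016*N,rot(-30)))
E
```

```text
[-0.64 -0.32  2.39  0.63  0.7   0.95] [-5.28675175  0.38322089  6.24343083] [0.16795623 0.52926343 0.07861131] 12.775301477763952 60.53373634815216
to ideal (array([-0.8,  0.2,  0.6]), array([0. , 0.2, 0.2]))
```

drive_tool --motion '[[[0,0,0],[0,0,-5]],[[0,0,0],[0,0,-10]],[[0,0,0],[0,0,-15]],[[0,0,0],[0,0,-20]],[[0,0,0],[0,0,-25]]]'

```text
clock: 4.62
tool_pos: [0.4906, -0.1662, 0.0979]
tool_rot: [-3.088, -0.606, -0.006]
wrist_force: [-5.9, 3.1, 7.4]
grip_width: 0.156
gripper_force: 61.1
```

```bash
cat > st.py <<'E'
from h import *
p0,r0=now(); s=telemetry.observe()
print(s["q"].round(2),"F rail",RR.inv().apply(s["wrist_force"]).round(1),"Tq tool",r0.inv().apply(s["wrist_torque"]).round(2),s["grip_width"]*85.4)
print("tool turn from az-30",(rot(-30).inv()*r0).as_rotvec(degrees=True).round(1),"pos off K rail mm",(RR.inv().apply(p0-K+.016*N)*1000).round(1),"rail y in tool",r0.inv().apply(RR.apply([0,1,0])).round(3))
E
python3 st.py
```

```text
[-0.64 -0.32  2.39  0.63  0.7   0.51] F rail [-5.6  3.6  7.4] Tq tool [ 0.54 -0.35  0.18] 13.327870197980797
tool turn from az-30 [  0.1  -0.2 -25.4] pos off K rail mm [0.4 0.3 1. ] rail y in tool [-0.073 -0.997  0.003]
```

drive_tool --motion '[[[0,0,0],[0,0,-5]],[[0,0,0],[0,0,-10]],[[0,0,0],[0,0,-15]],[[0,0,0],[0,0,-20]],[[0,0,0],[0,0,-25]]]'

```text
clock: 5.03
tool_pos: [0.4905, -0.166, 0.0979]
tool_rot: [2.902, -0.565, 0.517]
wrist_force: [-6.6, 4.8, 8.3]
grip_width: 0.153
gripper_force: 61.4
```

drive_tool --motion '[[[0,0,0],[0,0,-5]],[[0,0,0],[0,0,-10]],[[0,0,0],[0,0,-15]],[[0,0,0],[0,0,-20]],[[0,0,0],[0,0,-25]]]'

```text
clock: 5.45
tool_pos: [0.4902, -0.1655, 0.0977]
tool_rot: [2.682, -0.412, 0.982]
wrist_force: [-10.0, 6.5, 10.3]
grip_width: 0.155
gripper_force: 61.9
```

drive_tool --motion '[[[0,0,0],[0,0,-3]],[[0,0,0],[0,0,-6]]]'

```text
clock: 5.62
tool_pos: [0.4902, -0.1654, 0.0977]
tool_rot: [2.646, -0.368, 1.076]
wrist_force: [-15.5, 5.6, 12.7]
grip_width: 0.153
gripper_force: 95.0
```

```bash
python3 st.py
```

```text
[-0.64 -0.33  2.39  0.63  0.7  -0.46] F rail [-15.    6.9  12.7] Tq tool [1.3  0.07 1.99] 13.039125649184747
tool turn from az-30 [  0.3  -0.1 -81. ] pos off K rail mm [0.1 1.2 0.8] rail y in tool [ 0.781 -0.624  0.005]
```

The torque of 2 N·m says the knob is on its loose end stop, so I'll back off slightly.

drive_tool --motion '[[[0,0,0],[0,0,3]],[[0,0,0],[0,0,7]],[[0,0,0],[0,0,7]]]'

```text
clock: 5.87
tool_pos: [0.4904, -0.1652, 0.0978]
tool_rot: [2.691, -0.423, 0.959]
wrist_force: [-7.6, 6.5, 9.4]
grip_width: 0.152
gripper_force: 66.9
```

```bash
python3 st.py; python3 - <<'E'
from h import *
p0,r0=now(); print("rail x,y,z in tool",r0.inv().apply(RR.as_matrix().T).round(3))
E
```

```text
[-0.64 -0.33  2.39  0.63  0.7  -0.34] F rail [-7.   7.2  9.4] Tq tool [1.04 0.69 0.13] 13.01628474343886
tool turn from az-30 [  0.3  -0.1 -74.1] pos off K rail mm [0.3 1.3 0.9] rail y in tool [ 0.7   -0.714  0.005]
rail x,y,z in tool [[ 0.584  0.577  0.571]
 [ 0.7   -0.714  0.005]
 [ 0.411  0.397 -0.821]]
```

drive_tool --motion '[[[2.8,-2.9,0],[0,0,0]],[[7,-7.1,0],[0,0,0]],[[14,-14.3,0],[0,0,0]],[[21,-21.4,0.1],[0,0,0]],[[28,-28.6,0.2],[0,0,0]]]'

```text
clock: 6.28
tool_pos: [0.4873, -0.1275, 0.0978]
tool_rot: [2.686, -0.419, 0.959]
wrist_force: [-6.8, -4.2, 6.0]
grip_width: 0.152
gripper_force: 67.1
```

```bash
python3 st.py
```

```text
[-0.55 -0.39  2.43  0.58  0.67 -0.22] F rail [-7.2 -3.7  6. ] Tq tool [ 0.26 -0.62  0.14] 12.972263745583342
tool turn from az-30 [ -0.1  -0.1 -74.2] pos off K rail mm [ 0.4 39.2  0.9] rail y in tool [ 0.702 -0.713 -0.001]
```

drive_tool --motion '[[[5.6,-5.7,0],[0,0,0]],[[11.2,-11.4,0],[0,0,0]],[[16.8,-17.1,0],[0,0,0]],[[22.4,-22.8,0],[0,0,0]],[[28,-28.5,0],[0,0,0]]]'

```text
clock: 6.7
tool_pos: [0.4839, -0.0875, 0.0978]
tool_rot: [2.686, -0.419, 0.96]
wrist_force: [-4.5, -3.3, 4.8]
grip_width: 0.154
gripper_force: 67.2
```

drive_tool --motion '[[[3.5,-3.6,0],[0,0,0]],[[7,-7.1,0],[0,0,0]],[[10,-10.2,0],[0,0,0]],[[13.3,-13.5,0],[0,0,0]],[[13.3,-13.5,0],[0,0,0]]]'

```text
clock: 7.12
tool_pos: [0.4823, -0.0678, 0.0978]
tool_rot: [2.687, -0.42, 0.961]
wrist_force: [-4.8, 0.5, 5.5]
grip_width: 0.151
gripper_force: 67.4
```

```bash
python3 st.py; python3 - <<'E'
from h import *
for n in("side","scene"):
    p,d=optics.snapshot(n); cv2.imwrite(f"pics/{n}1.png",p[:,:,::-1]); 
    np.save(f"pics/{n}1.npy",d)
a=cv2.imread("pics/side1.png")[130:290,120:340]; b=cv2.imread("pics/scene1.png")[130:290,220:440]
cv2.imwrite("pics/c1.png",cv2.resize(np.vstack([a,b]),None,fx=1.8,fy=1.8,interpolation=cv2.INTER_CUBIC))
E
```

```text
[-0.41 -0.47  2.48  0.48  0.63 -0.02] F rail [-4.7  0.9  5.5] Tq tool [ 0.52 -0.01  0.15] 12.93297030461564
tool turn from az-30 [  0.1  -0.1 -74.2] pos off K rail mm [ 0.4 99.1  0.9] rail y in tool [ 0.702 -0.712  0.001]
```

View pics/c1.png

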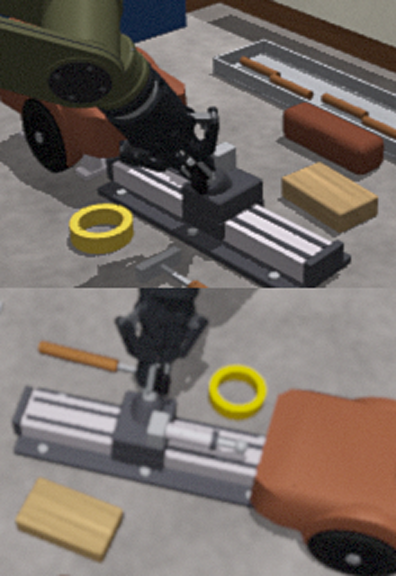

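The carriage slides freely; in the lower crop the ball at about (245,440) is still roughly 12 mm short of the nose at (262,440). From here I'll go in small steps.

drive_tool --motion '[[[1.4,-1.4,0],[0,0,0]],[[2.8,-2.8,0],[0,0,0]],[[4.2,-4.3,0],[0,0,0]],[[5.6,-5.7,0],[0,0,0]],[[5.6,-5.7,0],[0,0,0]]]'

```text
clock: 7.63
tool_pos: [0.4816, -0.0603, 0.0978]
tool_rot: [2.687, -0.42, 0.96]
wrist_force: [-5.4, -1.6, 4.6]
grip_width: 0.153
gripper_force: 67.3
```

```bash
python3 st.py
```

```text
[-0.38 -0.47  2.49  0.46  0.62  0.02] F rail [-5.5 -1.1  4.6] Tq tool [ 0.33 -0.27  0.17] 13.073583647608775
tool turn from az-30 [  0.   -0.1 -74.2] pos off K rail mm [  0.4 106.6   0.9] rail y in tool [ 0.702 -0.712  0.   ]
```

drive_tool --motion '[[[1,-1,0],[0,0,0]],[[2.1,-2.1,0],[0,0,0]],[[2.1,-2.1,0],[0,0,0]],[[2.1,-2.1,0],[0,0,0]]]'

```text
clock: 7.97
tool_pos: [0.4814, -0.0575, 0.0978]
tool_rot: [2.687, -0.42, 0.96]
wrist_force: [-5.4, -0.7, 5.4]
grip_width: 0.152
gripper_force: 67.2
```

```bash
python3 st.py
```

```text
[-0.38 -0.48  2.49  0.45  0.62  0.03] F rail [-5.4 -0.2  5.4] Tq tool [ 0.3  -0.24  0.14] 13.021453722344454
tool turn from az-30 [  0.   -0.1 -74.2] pos off K rail mm [  0.4 109.5   0.9] rail y in tool [ 0.702 -0.713  0.   ]
```

drive_tool --motion '[[[1,-1,0],[0,0,0]],[[2.1,-2.1,0],[0,0,0]],[[2.1,-2.1,0],[0,0,0]],[[2.1,-2.1,0],[0,0,0]]]'

```text
clock: 8.3
tool_pos: [0.4812, -0.0545, 0.0978]
tool_rot: [2.687, -0.42, 0.96]
wrist_force: [-5.2, -0.6, 5.4]
grip_width: 0.156
gripper_force: 67.2
```

```bash
python3 st.py
```

```text
[-0.37 -0.48  2.49  0.45  0.62  0.04] F rail [-5.2 -0.1  5.4] Tq tool [ 0.32 -0.35  0.14] 13.323320123422368
tool turn from az-30 [  0.   -0.1 -74.2] pos off K rail mm [  0.4 112.4   0.9] rail y in tool [ 0.702 -0.713  0.   ]
```

drive_tool --motion '[[[1,-1,0],[0,0,0]],[[2.1,-2.1,0],[0,0,0]],[[2.1,-2.1,0],[0,0,0]],[[2.1,-2.1,0],[0,0,0]]]'

```text
clock: 8.63
tool_pos: [0.4809, -0.0515, 0.0978]
tool_rot: [2.687, -0.42, 0.96]
wrist_force: [-5.2, -2.1, 5.6]
grip_width: 0.152
gripper_force: 67.3
```

```bash
python3 st.py
```

```text
[-0.36 -0.48  2.5   0.44  0.62  0.05] F rail [-5.3 -1.7  5.6] Tq tool [ 0.33 -0.35  0.13] 12.9808918216158
tool turn from az-30 [  0.   -0.1 -74.2] pos off K rail mm [  0.4 115.4   0.9] rail y in tool [ 0.702 -0.712  0.   ]
```

drive_tool --motion '[[[0.7,-0.7,0],[0,0,0]],[[1.4,-1.4,0],[0,0,0]],[[1.4,-1.4,0],[0,0,0]],[[1.4,-1.4,0],[0,0,0]]]'

```text
clock: 8.97
tool_pos: [0.4808, -0.0497, 0.0978]
tool_rot: [2.687, -0.42, 0.96]
wrist_force: [-6.4, -2.2, 4.7]
grip_width: 0.156
gripper_force: 67.3
```

```bash
python3 st.py
```

```text
[-0.36 -0.49  2.5   0.44  0.61  0.06] F rail [-6.5 -1.7  4.7] Tq tool [ 0.25 -0.44  0.11] 13.312890226485504
tool turn from az-30 [  0.   -0.1 -74.2] pos off K rail mm [  0.4 117.3   0.9] rail y in tool [ 0.702 -0.712  0.   ]
```

drive_tool --motion '[[[0.7,-0.7,0],[0,0,0]],[[1.4,-1.4,0],[0,0,0]],[[1.4,-1.4,0],[0,0,0]],[[1.4,-1.4,0],[0,0,0]]]'

```text
clock: 9.3
tool_pos: [0.4806, -0.048, 0.0978]
tool_rot: [2.686, -0.419, 0.96]
wrist_force: [-6.1, -3.7, 4.8]
grip_width: 0.152
gripper_force: 67.3
```

```bash
python3 st.py
```

```text
[-0.35 -0.49  2.5   0.43  0.61  0.07] F rail [-6.4 -3.1  4.8] Tq tool [ 0.15 -0.61  0.1 ] 13.009017806604453
tool turn from az-30 [ -0.   -0.1 -74.2] pos off K rail mm [  0.4 119.    0.9] rail y in tool [ 0.702 -0.712 -0.001]
```

drive_tool --motion '[[[0.7,-0.7,0],[0,0,0]],[[1.4,-1.4,0],[0,0,0]],[[1.4,-1.4,0],[0,0,0]],[[1.4,-1.4,0],[0,0,0]]]'

```text
clock: 9.63
tool_pos: [0.4805, -0.0463, 0.0978]
tool_rot: [2.686, -0.419, 0.96]
wrist_force: [-6.1, -5.6, 5.2]
grip_width: 0.155
gripper_force: 67.4
```

```bash
python3 st.py
```

```text
[-0.34 -0.49  2.5   0.43  0.61  0.08] F rail [-6.5 -5.   5.2] Tq tool [ 0.09 -0.83  0.13] 13.261024434023765
tool turn from az-30 [ -0.1  -0.1 -74.2] pos off K rail mm [  0.4 120.7   0.9] rail y in tool [ 0.702 -0.712 -0.001]
```

drive_tool --motion '[[[0.7,-0.7,0],[0,0,0]],[[1.4,-1.4,0],[0,0,0]],[[1.4,-1.4,0],[0,0,0]],[[1.4,-1.4,0],[0,0,0]]]'

```text
clock: 9.97
tool_pos: [0.4804, -0.0446, 0.0978]
tool_rot: [2.685, -0.418, 0.96]
wrist_force: [-6.4, -6.6, 4.2]
grip_width: 0.152
gripper_force: 67.5
```

```bash
python3 st.py;  python3 - <<'E'
from h import *
p,P=wrist(); cv2.imwrite("pics/w3.png",p[:,:,::-1]); np.save("pics/w3.npy",P)
F=[]
for i in range(8):
    optics.snapshot("wrist"); F.append(RR.inv().apply(telemetry.observe()["wrist_force"]))
print(np.mean(F,0),np.std(F,0))
E
```

```text
[-0.34 -0.49  2.5   0.42  0.61  0.09] F rail [-7.  -6.1  4.2] Tq tool [-0.04 -1.01  0.18] 12.961474090512036
tool turn from az-30 [ -0.1  -0.1 -74.2] pos off K rail mm [  0.4 122.4   0.9] rail y in tool [ 0.702 -0.712 -0.002]
[-6.79725399 -6.25461812  4.48777554] [0.4122962  0.44048099 0.64443126]
```

View pics/w3.png

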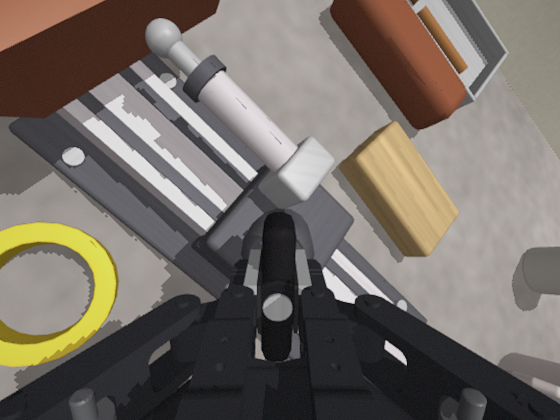

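```bash
python3 - <<'E'
from h import *
for f,(bu,bv),(cu,cv_) in(("w1",(152,211),(179,196)),("w3",(163,36),(205,78))):
    P=np.load(f"pics/{f}.npy"); im=cv2.imread(f"pics/{f}.png").astype(int)
    L=RR.inv().apply((P-C).reshape(-1,3)).reshape(P.shape)*1000
    print(f,"ball",L[bv,bu].round(1),"collar",L[cv_,cu].round(1))
    near=(abs(L[...,0]-L[bv,bu,0])<9)&(L[...,2]>80)&(L[...,2]<108)&(im.max(-1)-im.min(-1)<30)
    b=L[near&(abs(L[...,1]-L[bv,bu,1])<14)]
    # sphere fit radius 9
    from scipy.optimize import least_squares
    s=least_squares(lambda c:np.linalg.norm(b-c,axis=1)-9,L[bv,bu]-[0,0,9],loss="soft_l1",f_scale=.5); print(len(b),"ball centre",s.x.round(1))
    c=L[near&(im.max(-1)<95)&(abs(L[...,1]-L[cv_,cu,1])<12)]; print("collar y",len(c),np.percentile(c[:,1],[2,50,98]).round(1),np.median(c[:,2]))
E
```

```text
w1 ball [ 18.9 123.3  98.3] collar [17.5 88.7 99.4]
272 ball centre [ 22.7 123.5  91.7]
collar y 105 [88.9 92.1 96.7] 98.07651457938593
w3 ball [ 18.8 239.4  99.4] collar [ 17.2 211.8 102.2]
1418 ball centre [ 22.8 240.1  92.1]
collar y 491 [210.2 213.7 218.3] 98.37409528120719
```

Ball-to-mouth geometry puts the plunger about 5–7 mm in, and the force reads about 6 N. I'll go 1.3 mm further, then tighten.

drive_tool --motion '[[[0.5,-0.5,0],[0,0,0]],[[0.9,-0.9,0],[0,0,0]],[[0.9,-0.9,0],[0,0,0]],[[0.9,-0.9,0],[0,0,0]]]'

```text
clock: 10.75
tool_pos: [0.4803, -0.0436, 0.0978]
tool_rot: [2.685, -0.418, 0.96]
wrist_force: [-6.2, -8.7, 3.4]
grip_width: 0.152
gripper_force: 67.5
```

```bash
python3 st.py
```

```text
[-0.34 -0.49  2.5   0.42  0.61  0.09] F rail [-6.9 -8.2  3.4] Tq tool [-0.13 -1.26  0.12] 12.968553066358258
tool turn from az-30 [ -0.1  -0.1 -74.3] pos off K rail mm [  0.4 123.4   0.9] rail y in tool [ 0.702 -0.712 -0.002]
```

drive_tool --motion '[[[0,0,0],[0,0,5]],[[0,0,0],[0,0,10]],[[0,0,0],[0,0,15]],[[0,0,0],[0,0,20]],[[0,0,0],[0,0,25]]]'

```text
clock: 11.17
tool_pos: [0.4807, -0.044, 0.0981]
tool_rot: [2.91, -0.57, 0.49]
wrist_force: [-1.0, -8.9, 1.2]
grip_width: 0.147
gripper_force: 60.7
```

drive_tool --motion '[[[0,0,0],[0,0,5]],[[0,0,0],[0,0,10]],[[0,0,0],[0,0,15]],[[0,0,0],[0,0,20]],[[0,0,0],[0,0,25]]]'

```text
clock: 11.58
tool_pos: [0.4809, -0.0446, 0.0982]
tool_rot: [-3.08, -0.608, -0.034]
wrist_force: [-1.8, -12.7, 0.3]
grip_width: 0.15
gripper_force: 60.4
```

```bash
python3 st.py
```

```text
[-0.34 -0.49  2.5   0.42  0.6   0.97] F rail [ -2.9 -12.5   0.3] Tq tool [-1.81 -0.29 -0.26] 12.841013805715768
tool turn from az-30 [ -0.3   0.1 -24.1] pos off K rail mm [  0.9 122.3   1.3] rail y in tool [-0.096 -0.995 -0.005]
```

drive_tool --motion '[[[0,0,0],[0,0,5]],[[0,0,0],[0,0,10]],[[0,0,0],[0,0,15]],[[0,0,0],[0,0,20]],[[0,0,0],[0,0,25]]]'

```text
clock: 12.0
tool_pos: [0.4808, -0.0452, 0.0981]
tool_rot: [-2.806, -0.52, -0.54]
wrist_force: [-5.4, -17.0, 0.5]
grip_width: 0.153
gripper_force: 60.6
```

drive_tool --motion '[[[0,0,0],[0,0,4]],[[0,0,0],[0,0,7]],[[0,0,0],[0,0,7]]]'

```text
clock: 12.25
tool_pos: [0.4807, -0.0454, 0.098]
tool_rot: [-2.745, -0.477, -0.668]
wrist_force: [-5.3, -18.3, 1.4]
grip_width: 0.154
gripper_force: 61.5
```

```bash
python3 st.py; python3 - <<'E'
from h import *
p,P=wrist(); cv2.imwrite("pics/w4.png",p[:,:,::-1]); np.save("pics/w4.npy",P)
E
```

```text
[-0.34 -0.49  2.5   0.41  0.6   1.52] F rail [ -6.8 -17.8   1.4] Tq tool [-2.44  0.72 -0.12] 13.156939990432996
tool turn from az-30 [-0.4  0.2  7.7] pos off K rail mm [  0.7 121.5   1.1] rail y in tool [-0.607 -0.795 -0.007]
```

View pics/w4.png

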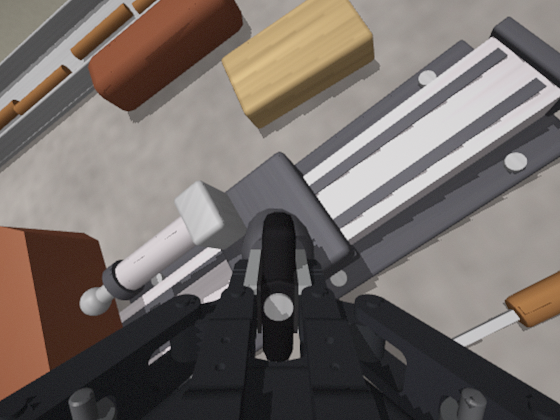

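```bash
cat > plung.py <<'E'
import sys
from h import *
from scipy.optimize import least_squares
f,bu,bv,cu,cv_=sys.argv[1],*map(int,sys.argv[2:6])
P=np.load(f"pics/{f}.npy"); im=cv2.imread(f"pics/{f}.png").astype(int)
L=RR.inv().apply((P-C).reshape(-1,3)).reshape(P.shape)*1000
near=(abs(L[...,0]-22.7)<10)&(L[...,2]>80)&(L[...,2]<108)&(im.max(-1)-im.min(-1)<30)
b=L[near&(abs(L[...,1]-L[bv,bu,1])<14)]
s=least_squares(lambda c:np.linalg.norm(b-c,axis=1)-9,L[bv,bu]-[0,0,9],loss="soft_l1",f_scale=.5)
c=L[near&(im.max(-1)<95)&(abs(L[...,1]-L[cv_,cu,1])<12)]; q=np.percentile(c[:,1],[2,50,98]).round(1)
print(len(b),"ball centre",s.x.round(1),"collar",q,"out",(s.x[1]-q).round(1))
E
python3 plung.py w3 163 36 205 78; python3 plung.py w4 93 301 121 279
```

```text
1454 ball centre [ 22.8 240.1  92. ] collar [210.2 213.1 221. ] out [29.9 27.  19.1]
762 ball centre [ 22.6 240.1  91.7] collar [206.8 212.4 219.3] out [33.3 27.7 20.8]
```

drive_tool --motion '[[[0,0,0],[0,0,0]],[[0,0,0],[0,0,0]],[[0,0,0],[0,0,0]],[[0,0,0],[0,0,0]]]' --grip 50

```text
clock: 12.63
tool_pos: [0.4799, -0.0419, 0.0971]
tool_rot: [-2.741, -0.47, -0.666]
wrist_force: [-0.6, 0.3, 0.5]
grip_width: 0.591
gripper_force: 0.0
```

drive_tool --motion '[[[0,0,-15],[0,0,0]],[[0,0,-35],[0,0,0]],[[0,0,-55],[0,0,0]],[[0,0,-75],[0,0,0]],[[0,0,-75],[0,0,0]]]'

```text
clock: 13.05
tool_pos: [0.4383, -0.0464, 0.1632]
tool_rot: [-2.738, -0.478, -0.668]
wrist_force: [0.8, -1.3, 1.1]
grip_width: 0.588
gripper_force: 0.0
```

```bash
python3 st.py; python3 - <<'E'
from h import *
p,P=wrist(); cv2.imwrite("pics/w5.png",p[:,:,::-1]); np.save("pics/w5.npy",P)
x,y,z=P[...,0],P[...,1],P[...,2]
top=P[(abs(z-.074)<.004)&(abs(x-.51)<.08)&(abs(y+.045)<.08)]
top=top[abs(RR.inv().apply(top-C)[:,0])<.045]
rc=cv2.minAreaRect(top[:,:2].astype(np.float32)*1000); print(rc, RR.inv().apply(np.array([*rc[0],0])/1000-C)*1000)
E
```

```text
[-0.4  -0.76  2.53  0.36  0.84  1.57] F rail [ 0.7 -1.4  1.1] Tq tool [-0.18 -0.16  0.02] 50.19446224076673
tool turn from az-30 [0.  0.3 7.7] pos off K rail mm [-41.7 124.2  66.3] rail y in tool [-0.607 -0.795 -0.002]
((509.765625, -42.719207763671875), (79.53350067138672, 69.8489990234375), 4.731722354888916) [5.80505958e-02 1.21803115e+02 0.00000000e+00]
```

View pics/w5.png

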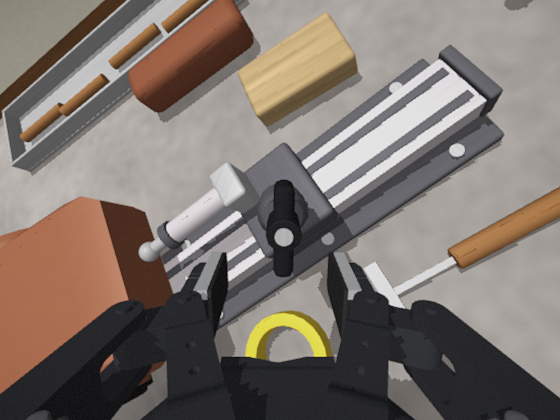

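```bash
python3 plung.py w5 150 251 171 235; python3 plung.py w1 152 211 179 196; python3 - <<'E'
from h import *
from scipy.spatial.transform import Rotation
P=np.load("pics/w5.npy"); im=cv2.imread("pics/w5.png").astype(int); L=RR.inv().apply((P-C).reshape(-1,3)).reshape(P.shape)*1000
sat=im.max(-1)-im.min(-1)
m=(sat>35)&(L[...,2]>72)&(L[...,2]<116)&(L[...,1]>235)&(L[...,1]<262)&(abs(L[...,0])<60)
q=L[m]; A=np.c_[q[:,0],np.ones(len(q))]; k=np.linalg.lstsq(A,q[:,1],rcond=None)[0]
for _ in range(4):
    r=q[:,1]-A@k; g=abs(r)<2; k=np.linalg.lstsq(A[g],q[g,1],rcond=None)[0]
print(len(q),g.sum(),k,"nose y at probe",k@[22.7,1],r[g].std(), "frame",L[251,150])
E
```

```text
436 ball centre [ 22.6 239.1  91.8] collar [210.3 212.3 218.8] out [28.8 26.8 20.3]
279 ball centre [ 22.6 123.6  91.7] collar [88.8 90.8 96.6] out [34.8 32.8 27. ]
2666 2666 [-6.99599541e-02  2.51318420e+02] nose y at probe 249.73032870741892 0.45168775825151597 frame [ 18.43104113 236.1285239   98.34541041]
```

The carriage is 121.8 mm along and the nose plane is at 249.7 mm, so the plunger is in about 7 mm. The knob is at about 1.5 rad, which is tight. I'll back off a little more and hand in.

drive_tool --motion '[[[0,0,-15],[0,0,0]],[[0,0,-30],[0,0,0]],[[0,0,-40],[0,0,0]],[[0,0,-40],[0,0,0]]]'

```text
clock: 13.43
tool_pos: [0.415, -0.0479, 0.1925]
tool_rot: [-2.74, -0.472, -0.667]
wrist_force: [0.3, -0.5, 1.3]
grip_width: 0.585
gripper_force: 0.0
```

```bash
python3 - <<'E'
from cell import order
print(order.hand_in())
E
```

```text
the job is handed in; nothing more can be done
None
```

The job is handed in, with no verdict returned: the carriage is clamped tight (knob at about 1.5 rad) with the probe on the nose and its plunger pushed in by an estimated 6–7 of 16 mm, and the gripper is clear of everything.

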